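# Snap the canister lid home with the lid press

### The job

The lid of the larger ingredient canister is only resting loosely in its mouth. Take the lid press from the steel tray, set it squarely over the lid and press straight down until the lid snaps home and sits level on its seal all round, firmly but without straining the lid; then stand the press upright on the tray again. Press the lid only with the press, never with the gripper, and leave the other utensils where they are.

Things in the scene. Friction and masses are not known exactly. Their poses are not given: they have to be found in the camera images.
- canister: Larger of two round stainless canisters, 100 mm outside diameter, 117 mm tall to the top of the black rubber seal ring on its rim, fixed to the counter in a square steel holder 130 x 130 x 30 mm. Inside the mouth a sprung rubber lip grips a lid's bead. Origin: centre of the holder's underside, z up. It may stand on either side of the smaller canister.
- canister_rim (a point): Point on the canister's axis, level with the top of the seal ring, 117 mm above the counter, z up. Pushed squarely and slowly (10 mm/s), the lid resists ever harder, up to 16 to 21 N, for 4 mm, then gives suddenly and jumps the last 1.5 mm home onto the seal, where it stops hard. Pushed off-centre, one side goes in and the other stays up. More than 40 N, knocks included, strains the lid.
- lid_rim (a point): White plastic snap lid of the larger canister, 150 g: plug 84 mm across, 14 mm long; flange 102 mm across, 5 mm thick, top edge chamfered 2 mm; knob on top 28 mm across, 16 mm tall. This point: on the lid's axis, in the plane of the flange's top face; z up the axis. At the start it rests level, this point 10.3 mm above canister_rim; home, the flange lies on the seal, this point 4.8 mm above it.
- press_grip (a point): Lid press, 98 mm tall, about 0.4 kg: an inverted aluminium cup 115 mm across, 33 mm tall, and on it a flat-sided wooden grip 44 mm (along the press's x) x 28 mm (along its y) x 60 mm tall, to be held by the two flat sides 28 mm apart. This point: centre of the grip, 68 mm above the press's underside, 30 mm below its top; z up. It starts standing upright on the tray's floor.
- press_pad (a point): Point on the press's axis, 3 mm above its underside, in the plane of the ring-shaped pressing face (78 to 106 mm diameter) inside the cup. The face meets the top of the lid's flange; the cup clears the knob by 6 mm. A skirt of 106 mm inside diameter reaches 3 mm below the face and drops round the flange with 2 mm to spare on every side.
- tray: Shallow open steel tray, 260 mm (its x) x 240 mm (its y), 28 mm tall, walls and floor 3 mm thick, fixed. Origin: centre of its underside. The press stands in its +y half, an orange-handled spatula lies along x in its -y half.
- canister_small: Smaller stainless canister, 76 mm across, 95 mm tall with its knob, its lid already shut, fixed in a 100 x 100 mm holder. Origin: centre of its underside. Bystander.
- spatula: Griddle spatula, orange handle, 235 mm long, 65 mm wide blade, lying in the tray. Origin: middle of its underside. Bystander.
- spreader: T-shaped wooden batter spreader, 18 mm thick, 180 x 160 mm, lying on the round griddle at the left, 136 mm above the counter. Origin: under the handle near the crossbar. Bystander.
- bowl: Orange bowl with a white cover, 128 mm across, 82 mm tall. Origin: centre of its underside. Bystander.
- chopsticks: Wooden cup 74 mm across and 90 mm tall with chopsticks, 190 mm tall in all. Origin: centre of its underside. Bystander.
- scraper: Oil brush with a wooden handle, 180 mm long, lying near the robot. Origin: middle of its underside. Bystander.
- jar: White ceramic jar with a red cap, 76 mm across, 100 mm tall. Origin: centre of its underside. Bystander.
Not all that is in view belongs to the job. Leave any turquoise look-alike of the part that bears press_grip alone. Leave any black look-alike of the part that bears lid_rim alone.

How it is judged:
On the way, in this order (a step that is already met when the one before it is completed fails the run):
1. the press is lifted clear of the tray while the lid is still unseated (z of press_pad in the frame of tray above 0.045 m and z of lid_rim in the frame of canister_rim above 0.0085 m), for 0.1 s.
2. the press sits squarely over the lid and the lid is home under it, level on its seal all round (z of lid_rim in the frame of canister_rim below 0.0058 m and angle between lid_rim's own z axis and vertical below 0.025 rad and horizontal distance between lid_rim and canister_rim below 0.004 m and horizontal distance between press_pad and lid_rim below 0.005 m and distance between press_pad and lid_rim below 0.006 m), for 0.1 s.
At the end, for the whole second after the job is handed in: The lid is home in the larger canister: its flange lies on the seal (top face 3 to 5.8 mm above canister_rim), within 0.025 rad of level and 4 mm of centred; the press stands upright (within 0.06 rad), flat on the floor of the tray, at rest and released (z of lid_rim in the frame of canister_rim between 0.003 and 0.0058 m and angle between lid_rim's own z axis and vertical below 0.025 rad and horizontal distance between lid_rim and canister_rim below 0.004 m and x of press_pad in the frame of tray between -0.08 and 0.08 m and y of press_pad in the frame of tray between -0.07 and 0.07 m and z of press_pad in the frame of tray below 0.01 m and angle between press_pad's own z axis and vertical below 0.06 rad and linear speed of press below 0.02 m/s); the robot touches nothing.
It fails at once if the press pushes on the lid with more than 40 N (contact force between press and lid above 40 N).
It fails at once if the gripper touches the lid (contact force between any of the fingers, the arm and lid above 1 N).
It fails at once if another utensil is moved by more than 30 mm (distance of any of spatula, spreader, bowl, chopsticks, scraper, jar from where it was at the start of the episode above 0.03 m).
It also fails if it takes over 43 s, if anything falls off the work surface, if the arm or the gripper's body presses on something with over 40 N, if the wrist force passes 120 N, or if a joint passes its speed limit or range.

### The arm

A 6-joint arm with a two-finger parallel gripper is mounted at the origin on the work surface. World frame = base frame: x ahead of the robot, y to its left, z up, the work surface at z = 0. Lengths are in m, angles in rad, forces in N, time in s.
With the tool pointing down it reaches from about 0.35 to 0.95 m from the base axis. Payload 17.4 kg.
Tool frame: the origin (TCP) lies between the finger pads; the fingertips stand ahead of it and the grasp point (between the pads) lies 2 mm behind it (tip_extent is the z of the fingertips in the tool frame, in m); z points along the fingers, y is the direction in which the jaws open and shut (so a half turn about z gives the same grasp; the last joint's range is limited). The gripper opens to 93 mm and grips with 3 to 60 N. Pads are 15 mm wide; open, the fingers measure 128 mm over their backs; the gripper's body (75 mm by 188 mm) begins 65 mm behind the grasp point.
Start: joints at [1.226, 0.116, 1.442, -0, 1.584, -0.038], TCP at [0.204, 0.643, 0.236] pointing down, gripper open.
Joint ranges: [-2.83, 2.83], [-0.83, 2.19], [0.07, 2.5], [-1.14, 4.28], [0.01, 3], [-2.97, 2.97]. Speed limits (rad/s): [1.89, 1.89, 2.22, 3.14, 3.14, 3.14].

### API

Orientations are given as a rotation vector (axis times angle).
In Python, from bench import movep, servo_line, move_j, grip, pause, inverse_kinematics, state, get_image, camera_info, PlanningError, finish_job, tip_extent gives the robot as it stands. Calls block until the motion is done:
- movep(position, orientation): joint-space move of the TCP to a pose.
- servo_line(position, rotation=None, speed=0.15, threshold=None): straight line of the TCP; rotation=None keeps the orientation; speed is the mean speed in m/s. With threshold (N) it stops when the force on the tool has changed by that much, and returns True; else False.
- move_j(angles): joint-space move.
- grip(opening, newtons=None): finger opening in m; newtons is the grip in N (None keeps the last); returns when the fingers have stopped.
- pause(seconds).
- inverse_kinematics(position, orientation): joint angles nearest the present ones, or None.
- state(): the state.
- get_image(name): name is "scene" or "top" or "wrist"; returns (picture, depth): 420x560x3 uint8, red, green, blue; 420x560 float32, m along the optical axis (not along the pixel's ray), 0 where there is no reading.
- camera_info(name): a dict with "mtx" (3x3 intrinsics, pixels), "dist" ([k1, k2, p1, p2, k3] as OpenCV has them; the pictures are not rectified), "R" (3x3) and "t" (3): a world point X has camera coordinates R X + t; the wrist camera has in their place "tool_from_camera" (4x4, takes a point from camera to tool coordinates, whose origin is the TCP and whose axes are the flange's). Camera axes: x right, y down, z forward; pixel columns grow to the right and rows downward; lengths in m; the calibration is good to about 2 mm. A picture is of the moment at which its call begins: read the wrist's pose just before it. camera_info takes no time and is no camera call.
A pose or a line that the arm cannot do raises PlanningError and nothing moves.
- finish_job(): hands the job in, once; it reports no verdict.
The state is a dict: "t": time; "joint_positions": joint angles; "qd": joint speeds; "joint_torque": joint torques, N m; "tcp_pos": TCP position; "tool_rot": TCP orientation; "force": force on the tool from outside, world axes, zero at the start; "ft_torque": the same for the moment, N m; "width": finger opening in m.
Only numpy, scipy, OpenCV 4.12 (cv2) and the standard library are available. Lean on these libraries where they do the work, as an engineer would, in place of code of your own. Each camera call takes 0.05 s, during which the arm holds its last target.

## Working session

There is one attempt and no reset: what is moved stays moved. The work goes in short steps, each a Python script; the robot and the scene stay as the last script left them, time stands still between calls to the robot, and variables do not carry over. Pictures are saved under pics/ and viewed, and the job is handed in when it is done.

```bash
ls; mkdir -p pics; python3 - <<'E'
from bench import *
import cv2,numpy as np
for n in ["scene","top","wrist"]:
    im,d=get_image(n); cv2.imwrite(f"pics/{n}0.png",im[:,:,::-1]); np.save(f"pics/{n}0.npy",d)
    ci=camera_info(n); print(n,{k:np.round(v,4).tolist() for k,v in ci.items()})
print(state(),tip_extent)
E
```

```text
pics
scene {'mtx': [[444.8523, 0.0, 275.1592], [0.0, 444.8523, 213.8174], [0.0, 0.0, 1.0]], 'dist': [-0.0599, 0.0, 0.0, 0.0, 0.0], 'R': [[-0.1864, 0.9824, -0.009], [0.819, 0.1503, -0.5537], [-0.5426, -0.1105, -0.8327]], 't': [0.0711, -0.4128, 1.6226]}
top {'mtx': [[384.8239, 0.0, 279.4454], [0.0, 384.8239, 202.7981], [0.0, 0.0, 1.0]], 'dist': [-0.0364, 0.0, 0.0, 0.0, 0.0], 'R': [[0.0152, -0.9997, 0.0194], [-0.9907, -0.0177, -0.1351], [0.1354, -0.0172, -0.9906]], 't': [0.0017, 0.5516, 1.0107]}
wrist {'mtx': [[335.6866, 0.0, 282.3437], [0.0, 335.6866, 213.5111], [0.0, 0.0, 1.0]], 'dist': [0.0107, 0.0, 0.0, 0.0, 0.0], 'tool_from_camera': [[-0.0005, -0.968, -0.251, 0.0688], [1.0, -0.0003, -0.0006, -0.0001], [0.0005, -0.251, 0.968, -0.1487], [0.0, 0.0, 0.0, 1.0]]}
{'t': 0.15, 'joint_positions': array([ 1.22622158e+00,  1.16431911e-01,  1.44208389e+00, -3.02997644e-05,
        1.58397662e+00, -3.78417161e-02]), 'qd': array([ 0.0007376 , -0.00122754, -0.00224412,  0.00086844, -0.00202414,
       -0.00158425]), 'joint_torque': array([-1.84318160e-03, -7.21764851e+01, -6.22945976e+01,  7.78032979e-02,
        2.26468721e-02, -7.75118951e-05]), 'tcp_pos': array([0.20381663, 0.64336815, 0.23505426]), 'tool_rot': array([-4.79907499e-01, -3.10457787e+00,  1.39656911e-03]), 'force': array([ 0.71299695, -0.28604769,  0.05170597]), 'ft_torque': array([-0.08034224,  0.0018082 , -0.00848633]), 'width': 0.09307378325524585} 0.017
```

View pics/scene0.png

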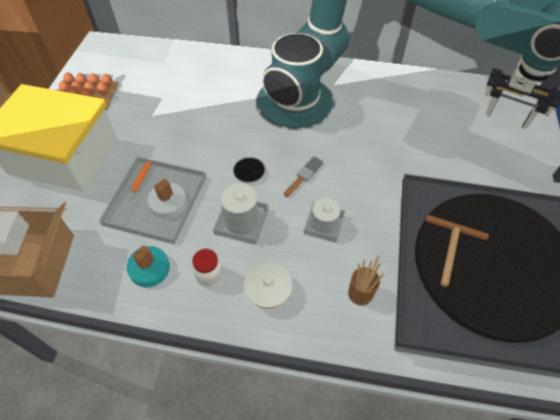

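View pics/top0.png

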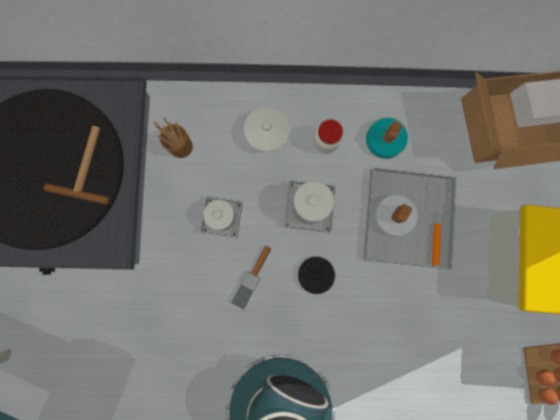

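View pics/wrist0.png

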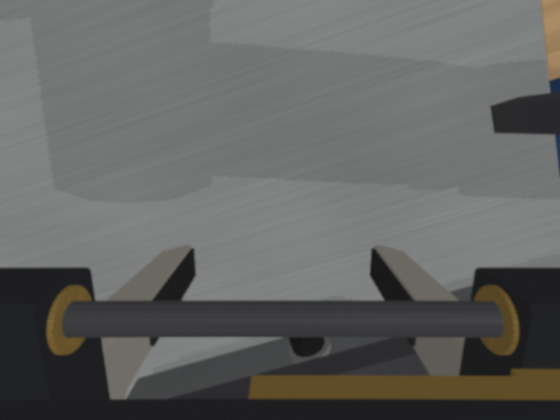

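Candidates in the top picture: press at (399,213) with the aluminium cup on the tray, against the turquoise look-alike at (388,135). Lid at (313,202), white on the larger canister, against the small canister at (218,214), the black look-alike at (316,275) and the bowl cover at (266,128). I choose (399,213) and (313,202), and will check both in a close crop.

```bash
cat > h.py <<'E'
from bench import *
import cv2,numpy as np
from scipy.spatial.transform import Rotation as Ro
def cloud(n,d,pose=None):
    ci=camera_info(n);K=np.array(ci['mtx']);D=np.array(ci['dist'],float)
    h,w=d.shape;u,v=np.meshgrid(np.arange(w),np.arange(h))
    p=cv2.undistortPoints(np.stack([u,v],-1).reshape(-1,1,2).astype(float),K,D).reshape(h,w,2)
    P=np.dstack([p*d[...,None],d])
    if n!='wrist':
        R=np.array(ci['R']);t=np.array(ci['t']);return (P-t)@R
    T=np.array(ci['tool_from_camera']);P=P@T[:3,:3].T+T[:3,3]
    return P@Ro.from_rotvec(pose[1]).as_matrix().T+pose[0]
E
python3 - <<'E'
from h import *
im=cv2.imread("pics/top0.png");d=np.load("pics/top0.npy");P=cloud('top',d)
cv2.imwrite("pics/crop0.png",cv2.resize(im[100:300,260:460],None,fx=3,fy=3,interpolation=cv2.INTER_CUBIC))
for u,v in [(399,213),(403,213),(385,222),(313,202),(300,202),(373,172),(454,178),(449,266),(366,260),(410,250),(290,185),(350,250)]: print(u,v,P[v,u].round(4))
S=cloud('scene',np.load("pics/scene0.npy"))
for u,v in [(164,188),(240,193)]: print(u,v,S[v,u].round(4))
E
```

```text
399 213 [ 0.5221 -0.2968  0.0985]
403 213 [ 0.5224 -0.3079  0.0967]
385 222 [ 0.5039 -0.2784  0.0356]
313 202 [ 0.5406 -0.0697  0.1417]
300 202 [ 0.542  -0.0388  0.1276]
373 172 [ 0.6439 -0.2493  0.0301]
454 178 [ 0.6341 -0.485   0.0188]
449 266 [ 0.3864 -0.4622  0.0134]
366 260 [ 0.4001 -0.2331  0.001 ]
410 250 [ 0.4293 -0.3567  0.0044]
290 185 [ 0.6069 -0.0187  0.0068]
350 250 [ 0.4272 -0.1888 -0.0007]
164 188 [ 0.531  -0.3     0.0942]
240 193 [ 0.5431 -0.066   0.1428]
```

View pics/crop0.png

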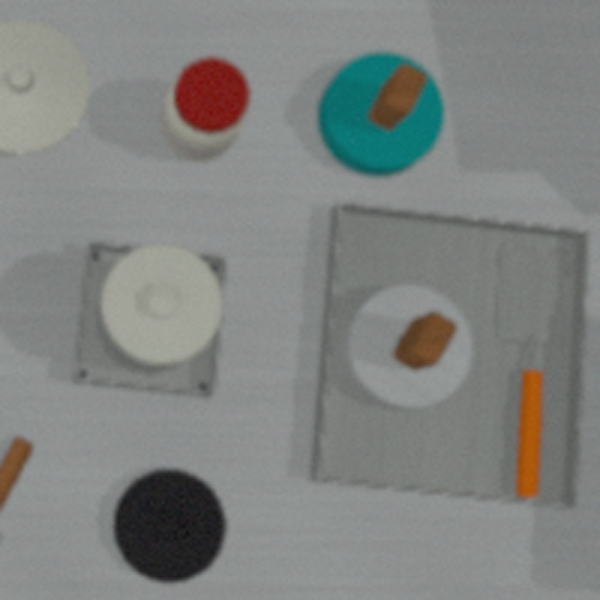

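```bash
cat >> h.py <<'E'
def down(psi): return (Ro.from_euler('z',psi)*Ro.from_euler('x',np.pi)).as_rotvec()
def shot(n,name):
    s=state();im,d=get_image(n);cv2.imwrite(f"pics/{name}.png",im[:,:,::-1])
    np.savez(f"pics/{name}.npz",d=d,p=s['tcp_pos'],r=s['tool_rot']);return im,cloud(n,d,(s['tcp_pos'],s['tool_rot']))
E
python3 - <<'E'
from h import *
psi=1.45;e=np.array([np.cos(psi),np.sin(psi)])
movep([*(np.array([.542,-.066])-.05*e),.31],down(psi));s=state();print(s['t'],s['tcp_pos'],s['joint_positions'].round(2))
shot('wrist','lid1')
psi=1.0;e=np.array([np.cos(psi),np.sin(psi)])
movep([*(np.array([.525,-.300])-.05*e),.27],down(psi));s=state();print(s['t'],s['tcp_pos'],s['joint_positions'].round(2))
shot('wrist','press1')
E
```

```text
3.075 [ 0.53613421 -0.11511886  0.30990801] [-0.26 -0.17  1.6   0.    1.71 -0.14]
4.05 [ 0.49842179 -0.34119564  0.27038605] [-0.64 -0.05  1.55  0.    1.64 -0.07]
```

View pics/lid1.png

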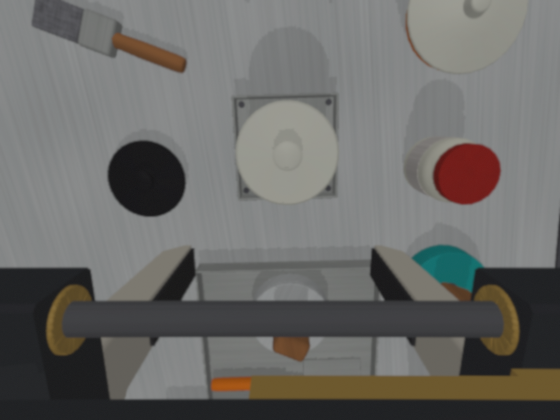

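View pics/press1.png

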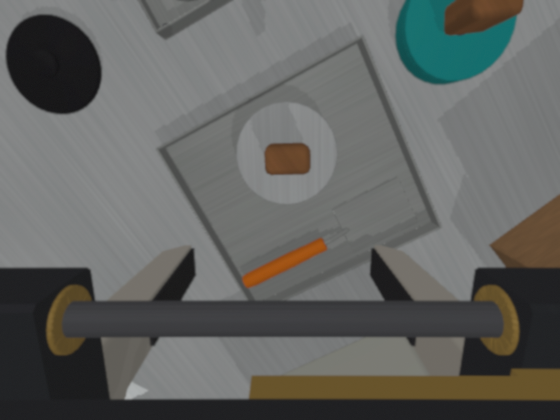

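```bash
cat > meas.py <<'E'
from h import *
def load(n):
    f=np.load(f"pics/{n}.npz");return cv2.imread(f"pics/{n}.png"),cloud('wrist',f['d'],(f['p'],f['r']))
def circ(q):
    A=np.c_[2*q,np.ones(len(q))];s=np.linalg.lstsq(A,(q**2).sum(1),rcond=None)[0]
    return s[:2],np.sqrt(s[2]+s[:2]@s[:2])
def top(P,box,z0,z1):
    m=np.zeros(P.shape[:2],bool);a,b,c,d=box;m[c:d,a:b]=1
    m&=(P[...,2]>z0)&(P[...,2]<z1);return m
def edge(P,m):
    c,_=cv2.findContours(m.astype(np.uint8),0,cv2.CHAIN_APPROX_NONE);c=max(c,key=cv2.contourArea)[:,0]
    return c,P[c[:,1],c[:,0],:2]
E
python3 - <<'E'
from meas import *
im,P=load('lid1')
for nm,(z0,z1) in dict(flange=(.115,.135),knob=(.138,.15)).items():
    m=top(P,(220,350,90,220),z0,z1);c,q=edge(P,m);print(nm,m.sum(),P[m].mean(0),P[m][:,2].std(),circ(q),'px',circ(c.astype(float)))
m=top(P,(220,350,90,220),.115,.135); A=np.c_[P[m][:,:2]-[.54,-.067],np.ones(m.sum())];print('plane',np.linalg.lstsq(A,P[m][:,2],rcond=None)[0])
print('counter z',np.median(P[60:90,250:330,2]))
im,P=load('press1')
m=top(P,(230,345,95,210),.085,.115);c,q=edge(P,m);print('grip',m.sum(),P[m].mean(0)); 
r=cv2.minAreaRect((q*1000).astype(np.float32));print(r)
m=top(P,(230,345,95,210),.025,.05);c,q=edge(P,m);print('cup',P[m].mean(0),circ(q))
def pix(u,v):print(u,v,P[v,u].round(4))
for p in [(160,148),(361,40),(437,226),(258,128),(220,150),(200,200),(300,220)]:pix(*p)
E
```

```text
flange 7772 [ 0.54647015 -0.07152548  0.12545698] 0.0008067803211292572 (array([ 0.54629116, -0.07332305]), np.float64(0.05036874093957699)) px (array([286.98057218, 152.18589355]), np.float64(51.573183645320555))
knob 698 [ 0.54623556 -0.07315472  0.14115404] 0.0009277311438336443 (array([ 0.54622517, -0.0733663 ]), np.float64(0.01354294685968828)) px (array([287.1495178 , 155.44652883]), np.float64(14.51040857482805))
plane [0.00059645 0.00175857 0.12546108]
counter z -0.0002853253353447549
grip 1323 [ 0.52395571 -0.31109613  0.09950327]
((523.4569702148438, -311.693359375), (28.09227180480957, 43.967491149902344), 58.725555419921875)
cup [ 0.52485914 -0.30803235  0.03553611] (array([ 0.52359788, -0.31160019]), np.float64(0.05646090688201119))
160 148 [ 0.4053 -0.2279  0.0271]
361 40 [ 0.6551 -0.2535  0.0245]
437 226 [ 0.6318 -0.4845  0.025 ]
258 128 [ 0.5127 -0.2701  0.0352]
220 150 [ 0.4571 -0.2656  0.0022]
200 200 [ 0.3997 -0.303   0.0024]
300 220 [ 0.4926 -0.3936  0.003 ]
```

```bash
python3 - <<'E'
from h import *
L=np.array([.546,-.0735]);Pr=np.array([.5235,-.3115])
for nm,c,z,psi in [('pA',Pr,.27,-.546),('lA',L,.29,-.546),('lB',L,.29,2.596),('pB',Pr,.27,2.596)]:
    e=np.array([np.cos(psi),np.sin(psi)])
    movep([*(c-.045*e),z],down(psi)); pause(.15);s=state();print(nm,s['t'],s['tcp_pos'].round(4),s['joint_positions'].round(2))
    shot('wrist',nm)
E
cat > m2.py <<'E'
from meas import *
def lid(n,show=1):
    im,P=load(n);r=np.linalg.norm(P[...,:2]-[.546,-.0735],axis=-1)
    m=(r<.065)&(P[...,2]>.110)&(P[...,2]<.133);m[255:]=0
    _,q=edge(P,m);k=(r<.03)&(P[...,2]>.136);_,qk=edge(P,k);print(n,'flange',circ(q),'knob',circ(qk), 'z',np.median(P[m][:,2]))
def press(n):
    im,P=load(n);r=np.linalg.norm(P[...,:2]-[.5235,-.3115],axis=-1)
    m=(r<.04)&(P[...,2]>.085)&(P[...,2]<.115);m[255:]=0;_,q=edge(P,m);rc=cv2.minAreaRect((q*1000).astype(np.float32));print(n,'grip',rc)
    m=(r<.065)&(P[...,2]>.02)&(P[...,2]<.115);m[255:]=0;_,q=edge(P,m);print('   cup',circ(q))
if __name__=='__main__':
    lid('lA');lid('lB');press('pA');press('pB')
E
python3 m2.py
```

```text
pA 5.6833 [ 0.4851 -0.2881  0.27  ] [-0.58 -0.13  1.63 -0.    1.64  1.53]
lA 6.8333 [ 0.5076 -0.0513  0.2897] [-0.15 -0.25  1.71 -0.    1.69  1.97]
lB 9.7333 [ 0.5844 -0.0968  0.29  ] [-0.21 -0.07  1.55 -0.    1.67 -1.23]
pB 10.8833 [ 0.5625 -0.3335  0.2705] [-0.57  0.06  1.44  0.    1.64 -1.6 ]
lA flange (array([ 0.54517409, -0.07285051]), np.float64(0.05041617542205059)) knob (array([ 0.54390417, -0.07214089]), np.float64(0.022523405699753404)) z 0.1254511204170343
lB flange (array([ 0.54600084, -0.07349712]), np.float64(0.05041076817051573)) knob (array([ 0.54935397, -0.0758005 ]), np.float64(0.02171417314368614)) z 0.12545607802011166
pA grip ((522.7003173828125, -310.8721618652344), (27.849056243896484, 43.21578598022461), 58.95777130126953)
   cup (array([ 0.5227304 , -0.31096428]), np.float64(0.05645637036606665))
pB grip ((523.5562133789062, -311.61383056640625), (26.97140121459961, 43.305240631103516), 58.9254035949707)
   cup (array([ 0.52341981, -0.31156945]), np.float64(0.0564717576567136))
```

```bash
python3 - <<'E'
from h import *
psi=2.5995;o=down(psi);x,y=.5231,-.3113
movep([x,y,.15],o); servo_line([x,y,.069],o,speed=.1)
s=state();print(s['t'],s['tcp_pos'],s['force'])
print(grip(.02,50));pause(.1);s=state();print(s['t'],s['tcp_pos'],s['force'],s['width'])
servo_line([x,y,.10],o,speed=.06);s=state();print(s['t'],s['tcp_pos'],s['force'],s['ft_torque'],s['width'])
shot('wrist','held');shot('top','heldtop');shot('scene','heldsc')
E
```

```text
12.4667 [ 0.52343534 -0.31150674  0.06972725] [ 0.18744981 -0.20096867  0.65600599]
False
13.5917 [ 0.52310457 -0.31130723  0.06900914] [-0.48985901  0.54367764 -0.75360331] 0.028054160672858743
14.2583 [ 0.52303445 -0.31126289  0.09994578] [-0.13085674 -0.86598336 -2.70719439] [-0.01834122  0.04569836  0.00289862] 0.02781133024794883
```

View pics/held.png

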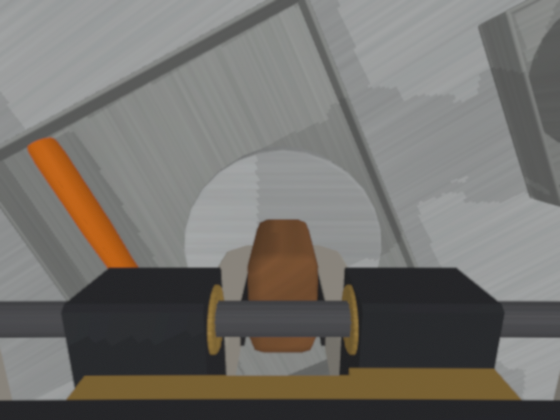

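View pics/heldsc.png

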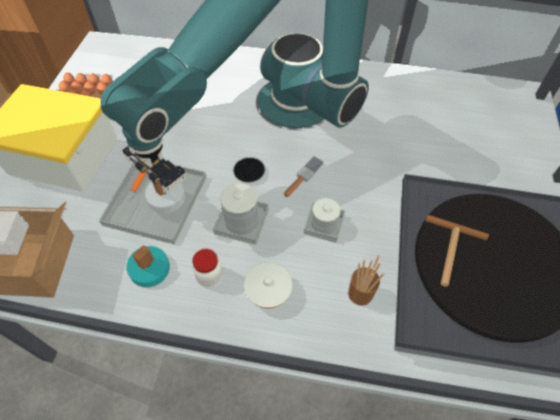

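```bash
python3 - <<'E'
from meas import *
im,P=load('held');f=np.load('pics/held.npz');p=f['p']
m=np.zeros(P.shape[:2],bool);m[140:262,175:392]=1
r=np.linalg.norm(P[...,:2]-p[:2],axis=-1)
m&=(P[...,2]>.055)&(P[...,2]<.075)&(r<.07)
Q=P[m];A=np.c_[Q[:,:2]-p[:2],np.ones(len(Q))];print(len(Q),np.linalg.lstsq(A,Q[:,2],rcond=None)[0])
_,q=edge(P,m);rr=np.linalg.norm(q-p[:2],axis=1);q=q[(rr>.052)];print(len(q))
from scipy.optimize import least_squares
print(least_squares(lambda c:np.linalg.norm(q-c,axis=1)-.0565,p[:2]).x-p[:2],p)
E
```

```text
14980 [ 0.00599041 -0.00425115  0.06673152]
322
[-0.00036532  0.00015075] [ 0.52303445 -0.31126289  0.09994578]
```

```bash
python3 - <<'E'
from h import *
o=down(2.5995);x,y=.5458,-.0733
servo_line([.5231,-.3113,.24],o,speed=.15)
servo_line([x,y,.24],o,speed=.2)
servo_line([x,y,.200],o,speed=.06);pause(.2)
s=state();print(s['t'],s['tcp_pos'],s['force'],s['ft_torque'],s['tool_rot']-o)
shot('wrist','hov');shot('scene','hovsc')
E
```

```text
17.85 [ 0.54594064 -0.0733103   0.20040735] [ 0.35096216  0.09927751 -4.09691398] [-0.08492407 -0.00950984 -0.00269051] [-2.48897724e-04 -5.61367732e-04  8.22566646e-05]
```

```bash
python3 -c "
import cv2;a=cv2.imread('pics/hovsc.png')[120:260,160:340];b=cv2.imread('pics/hov.png');cv2.imwrite('pics/hovc.png',cv2.hconcat([cv2.resize(a,(386,300),interpolation=2),cv2.resize(b,(400,300))]))"
```

```text
(no output)
```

View pics/hovc.png

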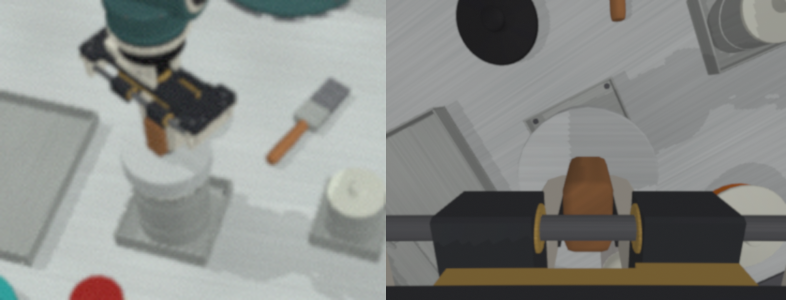

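The scene crop (left) shows the press directly above the canister. The wrist view (right) shows the cup still square in the grip. Next I descend slowly, watching the force.

```bash
python3 - <<'E'
from h import *
o=down(2.5995);x,y=.5458,-.0733
f0=state()['force']
for z in [.196,.192,.190,.189,.188,.187,.1865]:
    h=servo_line([x,y,z],o,speed=.008,threshold=25);s=state();print(h,round(s['t'],2),s['tcp_pos'].round(5),(s['force']-f0).round(2),s['ft_torque'].round(2))
    if h or abs(s['force'][2]-f0[2])>23 or (z>.191 and s['force'][2]-f0[2]>6): break
E
```

```text
False 18.6 [ 0.54581 -0.0733   0.196  ] [-0.67 -0.9  -1.05] [-0.01  0.02 -0.04]
False 19.25 [ 0.54581 -0.07331  0.19201] [-0.85  0.24  0.52] [-0.03  0.01  0.07]
False 19.65 [ 0.54576 -0.07333  0.18993] [ 0.13 -0.23 -0.05] [-0.01 -0.02  0.01]
False 19.93 [ 0.54578 -0.07331  0.18896] [-1.28 -0.42 -0.81] [ 0.02  0.03 -0.02]
False 20.2 [ 0.54592 -0.07332  0.18848] [-1.5   0.18  5.99] [-0.02  0.28 -0.03]
False 20.48 [ 0.54613 -0.07333  0.18776] [-1.63 -0.47  9.28] [-0.    0.15 -0.03]
False 20.73 [ 0.54618 -0.07337  0.18762] [-2.29 -0.03 11.76] [ 0.01  0.35 -0.08]
```

```bash
python3 - <<'E'
from h import *
o=down(2.5995);x,y=.5456,-.0733
f0z=-4.1; zp=state()['tcp_pos'][2]
for z in np.arange(.186,.1815,-.0005):
    h=servo_line([x,y,z],o,speed=.006,threshold=15);s=state();zz=s['tcp_pos'][2];f=s['force'][2]-f0z
    print(h,z.round(4),round(s['t'],2),s['tcp_pos'].round(5),(s['force']).round(2),s['ft_torque'].round(2))
    if h or f>25 or zp-zz>.0012: break
    zp=zz
E
```

```text
False 0.186 20.98 [ 0.54613 -0.07337  0.18751] [-1.88  0.56 10.91] [ 0.01  0.4  -0.03]
False 0.1855 21.23 [ 0.54619 -0.07344  0.18714] [-1.43 -0.04 11.68] [ 0.01  0.33 -0.03]
False 0.185 21.48 [ 0.54621 -0.07342  0.18654] [-0.37  0.52 11.12] [-0.04  0.2  -0.05]
False 0.1845 21.73 [ 0.5457  -0.07333  0.18441] [ 2.24 -0.25 -0.31] [-0.02 -0.37 -0.04]
```

```bash
python3 - <<'E'
from h import *
o=down(2.5995);x,y=.5456,-.0733
for z in [.1841,.1837,.1833,.1829,.1825,.1821]:
    h=servo_line([x,y,z],o,speed=.006,threshold=10);pause(.05);s=state();f=s['force'][2]+4.1
    print(h,z,round(s['t'],2),s['tcp_pos'].round(5),s['force'].round(2),s['ft_torque'].round(2))
    if h or f>19: break
pause(.2);s=state();print(s['t'],s['tcp_pos'],s['force'],s['ft_torque'])
E
```

```text
False 0.1841 22.02 [ 0.54574 -0.07334  0.18427] [ 1.41 -0.21  3.28] [-0.01 -0.28 -0.07]
False 0.1837 22.32 [ 0.54573 -0.07332  0.18417] [ 0.47 -0.43  6.05] [ 0.04  0.03 -0.09]
False 0.1833 22.62 [ 0.54578 -0.07332  0.18415] [0.31 0.59 9.25] [ 0.11  0.27 -0.03]
False 0.1829 22.93 [ 0.5458  -0.07334  0.18406] [-1.73 -0.08 11.49] [ 0.1   0.57 -0.07]
False 0.1825 23.23 [ 0.54581 -0.07334  0.18399] [-2.43  0.16 14.92] [ 0.15  0.86 -0.05]
23.425 [ 0.54579671 -0.07334296  0.18398262] [-3.4230843   0.35789353 14.87330085] [ 0.10457185  0.86920586 -0.01737943]
```

```bash
python3 - <<'E'
from h import *
o=down(2.5995);x,y=.5457,-.0733
servo_line([x,y,.19],o,speed=.03);servo_line([x,y,.24],o,speed=.12)
servo_line([x+.095,y-.065,.25],o,speed=.2);pause(.15)
s=state();print(s['t'],s['tcp_pos'],s['force'])
shot('wrist','chk');im,P=shot('top','chktop');shot('scene','chksc')
E
python3 - <<'E'
from meas import *
im,P=load('chk');r=np.linalg.norm(P[...,:2]-[.5456,-.0732],axis=-1)
m=(r<.047)&(r>.017)&(P[...,2]>.1)&(P[...,2]<.14);Q=P[m];A=np.c_[Q[:,:2]-[.5456,-.0732],np.ones(len(Q))];c=np.linalg.lstsq(A,Q[:,2],rcond=None)[0];print('plane',len(Q),c,'resid',np.std(Q[:,2]-A@c))
m=(r<.06)&(P[...,2]>.108)&(P[...,2]<.14);print(circ(edge(P,m)[1]))
f=np.load('pics/lB.npz');_,P=load('lB');r=np.linalg.norm(P[...,:2]-[.5456,-.0732],axis=-1)
m=(r<.047)&(r>.017)&(P[...,2]>.1)&(P[...,2]<.14);Q=P[m];A=np.c_[Q[:,:2]-[.5456,-.0732],np.ones(len(Q))];print('before',np.linalg.lstsq(A,Q[:,2],rcond=None)[0])
# held press tilt
E
```

```text
25.2667 [ 0.64004226 -0.13766745  0.25021655] [-0.80161361  0.20017762 -3.86243154]
plane 11046 [0.00074851 0.00047096 0.12140362] resid 0.0007370916546530228
(array([ 0.54735258, -0.07427307]), np.float64(0.04992080113776046))
before [-4.74291005e-05  1.02108375e-03  1.25506904e-01]
```

View pics/chk.png

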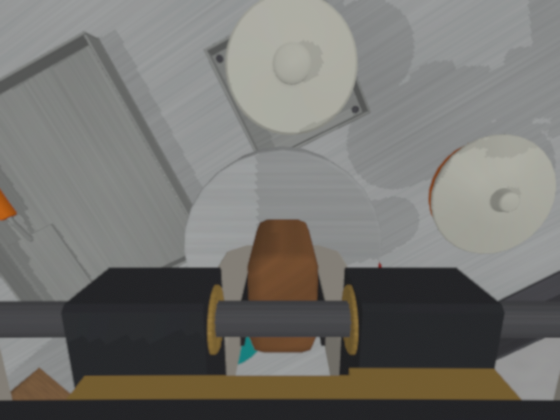

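```bash
python3 - <<'E'
from meas import *
for n in ['top','scene']:
    a=cloud(n,np.load(f'pics/{n}0.npy'));b=cloud(n,np.load('pics/chk%s.npz'%('top' if n=='top' else 'sc'))['d'])
    for nm,P in(('before',a),('after',b)):
        r=np.linalg.norm(P[...,:2]-[.5445,-.069],axis=-1)
        m=(r<.043)&(r>.022)&(P[...,2]>.1)&(P[...,2]<.136);k=(r<.009)&(P[...,2]>.12)
        Q=P[m];A=np.c_[Q[:,:2]-[.5445,-.069],np.ones(len(Q))];c=np.linalg.lstsq(A,Q[:,2],rcond=None)[0]
        # small canister lid as reference
        s=np.linalg.norm(P[...,:2]-P[214,222,:2],axis=-1)<.02 if n=='top' else np.linalg.norm(P[...,:2]-P[212,322,:2],axis=-1)<.02
        print(n,nm,len(Q),c.round(5),'knob',P[k][:,2].mean().round(5) if k.any() else None,'smallref',np.median(P[s][:,2]).round(5))
for n in ['lA','lB','chk']:
    _,P=load(n);r=np.linalg.norm(P[...,:2]-[.5456,-.0732],axis=-1);z=P[...,2]
    cm=(abs(z)<.008)&(r<.16)&(r>.11);cm[255:]=0
    kn=(r<.008)&(z>.1);print(n,'counter',np.median(z[cm]),cm.sum(),'knob',np.median(z[kn]))
E
```

```text
top before 680 [-0.00469 -0.00088  0.12534] knob 0.14038 smallref 0.08335
top after 384 [0.00229 0.00122 0.12133] knob 0.30821 smallref 0.08275
scene before 443 [-0.00297  0.00102  0.12731] knob 0.1419 smallref 0.08497
scene after 427 [-0.00495 -0.00142  0.12316] knob 0.1637 smallref 0.085
lA counter -0.0003293746023972366 25947 knob 0.14149705522365172
lB counter -0.0003187816960000811 25736 knob 0.14155388417402542
chk counter -0.00036657044286714235 17757 knob 0.13741723319266
```

```bash
python3 - <<'E'
from meas import *
for n in ['lA','lB','chk']:
    _,P=load(n);r=np.linalg.norm(P[...,:2]-[.5456,-.0732],axis=-1)
    m=(r<.062)&(P[...,2]>.108)&(P[...,2]<.15)
    if n!='chk': m[255:]=0
    c,q=edge(P,m);k=c[:,1]>3;q=q[k];s=circ(q);
    kn=(r<.025)&(P[...,2]>.129+(.004 if n!='chk' else 0));print(n,s,'knob',P[kn].mean(0))
_,P=load('chk');f=np.load('pics/chk.npz');p=f['p']
m=np.zeros(P.shape[:2],bool);m[152:262,175:392]=1
r=np.linalg.norm(P[...,:2]-p[:2],axis=-1);m&=(P[...,2]>p[2]-.045)&(P[...,2]<p[2]-.025)&(r<.07)
Q=P[m];A=np.c_[Q[:,:2]-p[:2],np.ones(len(Q))];print('cup',np.linalg.lstsq(A,Q[:,2],rcond=None)[0]-[0,0,p[2]])
_,q=edge(P,m);q=q[np.linalg.norm(q-p[:2],axis=1)>.052]
from scipy.optimize import least_squares
print(least_squares(lambda c:np.linalg.norm(q-c,axis=1)-.0565,p[:2]).x-p[:2])
E
```

```text
lA (array([ 0.54517504, -0.07284962]), np.float64(0.05041617540680809)) knob [ 0.53075656 -0.06473861  0.36530956]
lB (array([ 0.54599989, -0.07349801]), np.float64(0.05041076832911212)) knob [ 0.55833438 -0.08086441  0.36850211]
chk (array([ 0.54639938, -0.07368587]), np.float64(0.0504919603142699)) knob [ 0.54678478 -0.07401699  0.13701883]
cup [ 0.00438973 -0.00303698 -0.0332444 ]
[-1.31561058e-04 -4.54024448e-05]
```

```bash
python3 - <<'E'
from h import *
o=down(2.5995);x,y=.5458,-.0734
servo_line([x,y,.245],o,speed=.2)
servo_line([x,y,.192],o,speed=.07)
def rep(h,z):
    s=state();print(h,z,round(s['t'],2),s['tcp_pos'].round(5),s['force'].round(2),s['ft_torque'].round(2));return s
h=servo_line([x,y,.1855],o,speed=.012,threshold=12);s=rep(h,.1855)
if not h:
  for z in [.1845,.1835,.1825,.1818,.1812]:
    h=servo_line([x,y,z],o,speed=.008,threshold=12);s=rep(h,z)
    if h or s['force'][2]>21: break
E
```

```text
False 0.1855 27.74 [ 0.5458  -0.07342  0.18553] [ 0.12 -0.2  -4.37] [-0.05 -0.03 -0.05]
False 0.1845 28.02 [ 0.54585 -0.0734   0.18458] [-0.02 -0.14 -1.62] [-0.05 -0.05 -0.04]
False 0.1835 28.29 [ 0.5459  -0.07341  0.1842 ] [-1.33  0.35  4.63] [0.06 0.6  0.01]
True 0.1825 28.5 [ 0.54589 -0.07341  0.18409] [-2.22  0.34  6.58] [0.09 0.54 0.01]
```

```bash
python3 - <<'E'
from h import *
o=down(2.5995);x,y=.5457,-.0734
for z in [.1818,.1811,.1805,.18]:
    h=servo_line([x,y,z],o,speed=.008,threshold=12);s=state();print(h,z,round(s['t'],2),s['tcp_pos'].round(5),s['force'].round(2),s['ft_torque'].round(2))
    if s['force'][2]>21: break
E
```

```text
True 0.1818 28.71 [ 0.54588 -0.07342  0.18407] [-1.85 -0.19  5.96] [0.12 0.59 0.03]
True 0.1811 28.94 [ 0.54585 -0.07341  0.18408] [-1.53  0.95  5.74] [0.17 0.59 0.05]
True 0.1805 29.19 [ 0.54586 -0.07341  0.1841 ] [-2.03  0.22  6.67] [0.11 0.55 0.02]
True 0.18 29.45 [ 0.54584 -0.07339  0.18408] [-1.88 -0.09  5.43] [ 0.07  0.57 -0.  ]
```

```bash
python3 - <<'E'
from h import *
o=down(2.5995);x,y=.5457,-.0734
for z in [.1822,.1814]:
    h=servo_line([x,y,z],o,speed=.006,threshold=28);s=state();print(h,z,round(s['t'],2),s['tcp_pos'].round(5),s['force'].round(2),s['ft_torque'].round(2))
    if h or s['force'][2]>20: break
servo_line([x,y,.19],o,speed=.05);servo_line([x,y,.235],o,speed=.15)
servo_line([.5231,-.3113,.22],o,speed=.25)
s=state();print(s['t'],s['tcp_pos'])
shot('top','t3');shot('scene','s3')
E
python3 - <<'E'
from meas import *
for n,f in [('top','t3'),('scene','s3')]:
    P=cloud(n,np.load(f'pics/{f}.npz')['d'])
    r=np.linalg.norm(P[...,:2]-[.5445,-.069],axis=-1);m=(r<.043)&(r>.022)&(P[...,2]>.1)&(P[...,2]<.136)
    Q=P[m];A=np.c_[Q[:,:2]-[.5445,-.069],np.ones(len(Q))];print(n,len(Q),np.linalg.lstsq(A,Q[:,2],rcond=None)[0].round(5))
E
```

```text
False 0.1822 29.78 [ 0.54594 -0.07346  0.18395] [-5.52  1.   14.4 ] [0.22 1.42 0.03]
False 0.1814 30.07 [ 0.546   -0.07344  0.18381] [-7.73  0.62 20.5 ] [0.27 2.   0.08]
31.95 [ 0.52326357 -0.31032007  0.21993804]
top 673 [-3.9200e-03 -1.1000e-04  1.2125e-01]
scene 450 [-0.00704  0.00018  0.12307]
```

```bash
python3 - <<'E'
from h import *
o=down(2.5995);x,y=.5231,-.3113
servo_line([x,y,.085],o,speed=.12)
h=servo_line([x,y,.0685],o,speed=.02,threshold=6);s=state();print(h,s['t'],s['tcp_pos'],s['force'])
grip(.06);pause(.05)
s=state();print(s['t'],s['width'],s['force'])
servo_line([x,y,.17],o,speed=.12);e=np.array([np.cos(2.5995),np.sin(2.5995)])
servo_line([*(np.array([x,y])-.045*e),.25],o,speed=.2)
s=state();print(s['t']);shot('wrist','fin')
E
python3 - <<'E'
from m2 import *
press('fin')
im,P=load('fin');r=np.linalg.norm(P[...,:2]-[.5235,-.3115],axis=-1)
m=(r<.053)&(P[...,2]>.02)&(P[...,2]<.05);m[255:]=0;Q=P[m];A=np.c_[Q[:,:2]-[.5235,-.3115],np.ones(len(Q))];print(np.linalg.lstsq(A,Q[:,2],rcond=None)[0])
E
```

```text
True 34.0833 [ 0.52294613 -0.31118842  0.06901507] [-1.96220218  1.31548989  5.69467698]
34.8583 0.059907735126852706 [ 0.53285323 -0.78333051  0.74416436]
36.4667
fin grip ((523.1907958984375, -311.3884582519531), (27.95399284362793, 43.20717239379883), 58.899986267089844)
   cup (array([ 0.52327936, -0.31145311]), np.float64(0.056518692553210466))
[-0.0004116  -0.00067784  0.03570606]
```

View pics/fin.png

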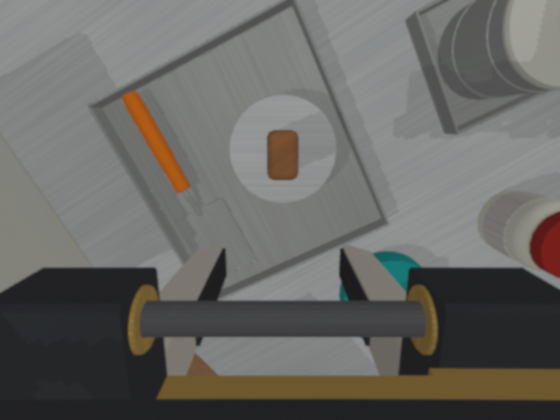

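The wrist view shows the press upright on the tray floor at (283,150), released, with the spatula where it was.

```bash
python3 -c "
from bench import *
finish_job();print(state()['t'])"
```

```text
the job is handed in; nothing more can be done
the job is handed in; nothing more can be done
```

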